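# Mark a test bar, then index it three clicks and hold

## Robot

A 6-joint arm with a two-finger parallel gripper is mounted at the origin on a cart in front of the work surface, level with it; the furniture and walls round the work are solid. World frame = base frame: x ahead of the robot, y to its left, z up, the work surface at z = 0. Lengths are in m, angles in rad, forces in N, time in s.
With the tool pointing down it reaches from about 0.35 to 0.725 m from the base axis. Payload 6 kg.
Tool frame: the origin (TCP) lies at the very end of the fingers, on their centre line; the grasp point (between the pads) lies 19 mm behind it (bot.hold_point_z is the z of the grasp point in the tool frame, in m); z points along the fingers, y is the line along which they close (so a half turn about z gives the same grasp; the last joint's range is limited). The gripper opens to 85 mm and grips with 20 to 120 N. Pads are 22 mm wide; open, the fingers measure 114 mm over their backs; the gripper's body (76 mm by 85 mm) begins 54 mm behind the grasp point. The pads swing forward as they close: fully open they stand 13 mm farther back than shut.
Start: joints at [-0.828, 0.04, 0.085, 0, -1.615, -0.334], TCP at [0.239, -0.551, 0.231] pointing down, gripper open.
Joint ranges: [-2.56, 2.56], [-1.29, 2.01], [-1.08, 1.49], [-3.29, 1.98], [-2.81, -0.18], [-2.99, 2.99]. Speed limits (rad/s): [2.57, 2.57, 3.01, 3.14, 3.14, 3.14].

## Interface

Orientations are given as a unit quaternion [x, y, z, w].
In Python, from workcell import bot gives the robot as it stands. The module is installed in compiled form; this text tells all that it offers. Calls block until the motion is done:
- bot.move_to(position, orientation): joint-space move of the TCP to a pose.
- bot.move_linear(position, orientation=None, vel=0.15): straight line of the TCP; orientation=None keeps the orientation; vel is the mean speed in m/s.
- bot.goto_joints(angles): joint-space move.
- bot.gripper_open() and bot.grab(): open the fingers fully, or close them until they stop; the grip force is fixed at half the most.
- bot.sleep(seconds).
- bot.ik(position, orientation): joint angles nearest the present ones, or None.
- bot.get_image(name): name is "scene" or "top" or "wrist"; returns a dict with "color" (420x560x3 uint8, red, green, blue), "fovy" (degrees; the focal length in pixels is half the picture's height over the tangent of half this angle, whatever the lens; pixels are square), "cx", "cy" (the principal point, pixels), "distortion" ([k1, k2, p1, p2, k3] as OpenCV has them; the pictures are not rectified), "position" and "orientation" of the camera in the world; the wrist camera has in their place "hand_eye" (4x4, takes a point from camera to tool coordinates, whose origin is the TCP and whose axes are the flange's). Camera axes: x right, y down, z forward; pixel columns grow to the right and rows downward; lengths in m; the calibration is good to about 2 mm. A picture is of the moment at which its call begins: read the wrist's pose just before it. There is no depth.
A pose or a line that the arm cannot do raises bot.MotionError and nothing moves.
- bot.sign_off(): hands the job in; it is judged then, once.
Readings, each from a call of its own:
- bot.get_time(): time.
- bot.get_joint_pos(): joint angles.
- bot.get_qvel(): joint speeds.
- bot.get_effort(): joint torques, N m.
- bot.get_ee_pos(): TCP position.
- bot.get_eef_rot(): TCP orientation.
- bot.get_contact_force(): force on the tool from outside, world axes, zero at the start.
- bot.get_torque(): the same for the moment, N m.
- bot.get_grip_width(): finger opening in m.
- bot.get_gripper_force(): force on a finger pad.
Only numpy, scipy, OpenCV 4.12 (cv2) and the standard library are available. Lean on these libraries where they do the work, as an engineer would, in place of code of your own. Each camera call takes 0.05 s, during which the arm holds its last target. There are 200 camera calls.

## Task

Take the blue mallet and knock the orange-capped sprung punch of the bar-marking fixture all the way down to mark the test bar, then set the mallet back on the bench, standing on its head as it was and clear of the fixture. Then swing the red-knobbed indexing lever exactly three clicks from its rest, never a fourth, and finish still holding it at the third click with the hand, since it springs back if let go. Hit the punch only with the mallet, and leave the two beakers and the red-lidded jar where they stand.

Things in the scene. Friction and masses are not known exactly. Their poses are not given: they have to be found in the camera images.
- marker: bar-marking fixture fixed on the bench. Grey base plate, x -67..83, y -155..145 mm from the origin, 14 mm thick; origin on the bench surface, z up. Punch in an aluminium bridge at x 38, y 70 (84 mm along x, 36 along y, top 74 mm high). Lever pivot at x 0, y -80; pawl housing beyond it at y -142, top 48 mm. Dots on the plate under the arm: white at rest, yellow at clicks 1 to 5
- punch_top (a point): centre of the flat top of the punch's orange cap (32 mm wide, 12 mm tall), 100 mm above the bench when up; moves with the punch
- punch (a joint): depth of the sprung punch in m: 0 up, 0.012 fully down at its stop. The spring takes about 3 N at the top and 6 N at the bottom and pushes it back up when freed
- mallet: mallet, 0.22 kg (varies), standing on a round face. Head: blue with white faces, 44 mm wide, 56 mm tall along its z. Origin: centre of the lower face. Wooden handle 20 mm wide (y), 22 mm tall (z), centre line 28 mm above the lower face, runs from the head along -x to 165 mm; black end 24 mm wide. Weight lies near the head, so it stands by itself
- mallet_grip (a point): good grip point on the mallet handle, on its centre line, 62 mm along -x from the head's axis and 28 mm above the lower face
- lever (a joint): lever angle, rad: 0 at rest, grows clockwise seen from above, end stop 1.25. Clicks at 0.242, 0.483, 0.725 (third), 0.967. On leaving rest or a click the push needed at the knob jumps up, then eases and falls low once the sprung pawl has passed a tooth, midway (0.121, 0.362, 0.604, 0.846), and drops into the next click. Push about 3 to 9 N, always against a spring back to 0
- knob_grip (a point): grip point inside the red upright round knob at the end of the lever arm, on its axis, 94 mm above the bench, 100 mm from the pivot; moves with the lever. The knob is 18 mm wide from 66 to 108 mm above the bench (22 mm wide foot below), rounded tip at 115 mm; the arm under it is 14 mm wide, top at 60 mm
- lever_hub (a point): point on the lever's vertical pivot axis, at 94 mm above the bench (fixed)
- beaker_small: clear beaker 46 mm wide, 59 mm tall, bystander; origin at the centre of its underside
- beaker_mid: clear beaker 55 mm wide, 71 mm tall, bystander; origin at the centre of its underside
- red_jar: white jar with red lid, 59 mm wide, 68 mm tall, bystander; origin at the centre of its underside
Mind the look-alikes: they are no part of the job. Leave any yellow look-alike of the mallet alone.

How it is judged:
On the way, in this order (a step that is already met when the one before it is completed fails the run):
1. the mallet is held with its lower face over the punch, 15 mm or more above it (horizontal distance between mallet and punch_top below 0.03 m and height (world z) of mallet above 0.115 m and contact force between the fingers and mallet above 0.5 N).
2. the mallet drives the punch down to its stop (value of joint punch above 0.0105 m and contact force between mallet and punch above 0.5 N).
3. the punch has sprung up and the mallet stands on the bench, let go, the lever still at rest (height (world z) of mallet below 0.012 m and angle between mallet's own z axis and vertical below 0.2 rad and contact force between the fingers and mallet below 0.1 N and contact force between mallet and marker below 0.05 N and linear speed of mallet below 0.03 m/s and value of joint punch below 0.003 m and value of joint lever below 0.1 rad), for 0.2 s.
4. the lever is held at the third click (value of joint lever between 0.62 and 0.83 rad and contact force between the fingers and lever above 1 N), for 0.3 s.
At the end, for the whole second after the job is handed in: the lever stands at the third click (0.62 to 0.83 rad) with the fingers pressing on its knob by more than 1 N; the punch is up (within 3 mm); the mallet stands at rest on the bench on its head (within 12 mm of the surface, tilted less than 0.2 rad), not touched by the fingers or touching the fixture (all of step 4 and height (world z) of mallet below 0.012 m and angle between mallet's own z axis and vertical below 0.2 rad and contact force between the fingers and mallet below 0.1 N and contact force between mallet and marker below 0.05 N and linear speed of mallet below 0.03 m/s and value of joint punch below 0.003 m); the arm keeps its last pose, push and grip.
It fails at once if the lever goes over the fourth click (beyond 0.86 rad) (value of joint lever above 0.86 rad).
It fails at once if the fingers press the punch (more than 1 N) (contact force between the fingers and punch above 1 N).
It fails at once if the punch is driven while the bar is indexed away from rest (value of joint punch above 0.006 m and value of joint lever above 0.15 rad).
It fails at once if a beaker or the red-lidded jar is moved more than 20 mm (distance of any of beaker_small, beaker_mid, red_jar from where it was at the start of the episode above 0.02 m).
It also fails if it takes over 72 s, if anything falls off the work surface, if the arm or the gripper's body presses on something with over 40 N, if the wrist force passes 120 N, or if a joint passes its speed limit or range.

## Working session

There is one attempt and no reset: what is moved stays moved. The work goes in short steps, each a Python script; the robot and the scene stay as the last script left them, time stands still between calls to the robot, and variables do not carry over. Pictures are saved under pics/ and viewed, at most 10 in all, crops included, and the job is handed in when it is done.

```bash
mkdir -p pics
cat > h.py <<'E'
import numpy as np, cv2
from scipy.spatial.transform import Rotation as R
from workcell import bot
def K(im):
    f=210/np.tan(np.radians(im["fovy"])/2)
    return np.array([[f,0,im["cx"]],[0,f,im["cy"]],[0,0,1.]])
def pose(im):
    if "hand_eye" in im:
        H=np.array(im["hand_eye"]); T=np.eye(4); T[:3,:3]=R.from_quat(im["rot"]).as_matrix(); T[:3,3]=im["tcp"]
        M=T@H; return M[:3,:3],M[:3,3]
    return R.from_quat(im["orientation"]).as_matrix(),np.array(im["position"])
def shot(n):
    p,r=bot.get_ee_pos(),bot.get_eef_rot()
    im=dict(bot.get_image(n)); im["tcp"]=p; im["rot"]=r; return im
def ray(im,uv):
    a=cv2.undistortPoints(np.array([[uv]],float),K(im),np.array(im["distortion"]))[0,0]
    Rm,o=pose(im); return o,Rm@np.array([a[0],a[1],1])
def onz(im,uv,z):
    o,d=ray(im,uv); return o+d*(z-o[2])/d[2]
def proj(im,P):
    Rm,o=pose(im); c=(np.atleast_2d(P)-o)@Rm
    return cv2.projectPoints(c,np.zeros(3),np.zeros(3),K(im),np.array(im["distortion"]))[0][:,0]
def save(im,name): cv2.imwrite("pics/"+name,im["color"][:,:,::-1])
def down(yaw): # tool z down, tool y axis at angle yaw in world xy
    y=np.array([np.cos(yaw),np.sin(yaw),0]); z=np.array([0,0,-1.]); x=np.cross(y,z)
    return R.from_matrix(np.c_[x,y,z]).as_quat()
E
python3 - <<'E'
from h import *
for n in("scene","top"):
    im=shot(n); save(im,n+"0.png"); print(n,im["fovy"],im["position"],pose(im)[0][:,2])
im=shot("wrist"); save(im,"w0.png"); print(im["hand_eye"],im["fovy"])
print(bot.get_time(),bot.get_eef_rot(),bot.hold_point_z)
E
```

```text
scene 55.54916483579285 [-0.01369604  0.60303941  1.23518096] [ 0.39528866 -0.51310977 -0.76188269]
top 47.624344008839955 [ 0.33617715 -0.19501001  1.65553305] [ 0.15525302  0.00700355 -0.98784991]
[[-4.76768312e-04 -9.63872863e-01 -2.66362305e-01  6.63361607e-02]
 [ 9.99999875e-01 -4.19042323e-04 -2.73554960e-04 -1.49753981e-04]
 [ 1.52055124e-04 -2.66362402e-01  9.63872942e-01 -1.42806910e-01]
 [ 0.00000000e+00  0.00000000e+00  0.00000000e+00  1.00000000e+00]] 68.97341087086917
0.15 [-2.02964390e-01  9.79185874e-01  6.62666196e-04 -2.02106276e-04] -0.0187
```

View pics/top0.png

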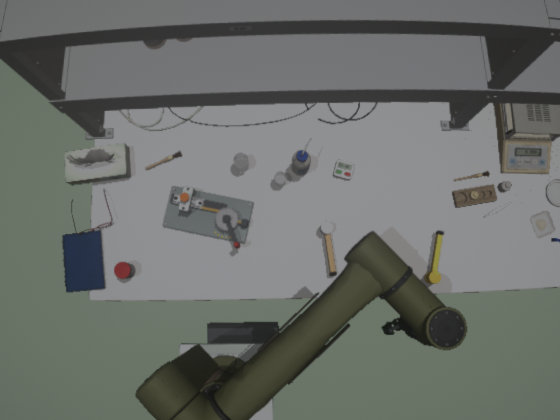

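View pics/scene0.png

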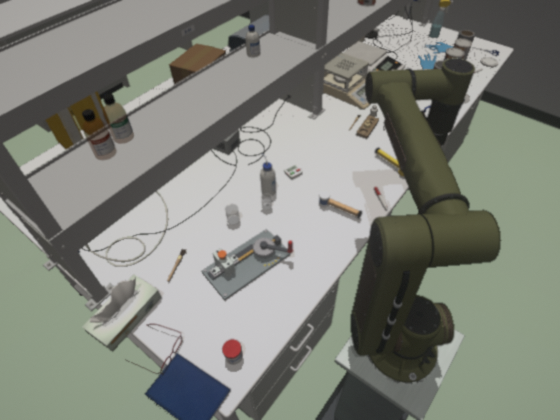

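Top view: blue mallet has its white-faced head at about (328,228) with a wooden handle to (331,275). The yellow look-alike is at (437,255). The fixture's orange cap is at (184,199), hub at (228,222) and red knob at (237,246); the red jar is at (123,270) and the beakers near (241,162) and (280,180). The blue side shows in the scene view near (325,202). I'll confirm with an enlarged crop and take the first measurements.

Run:
```python
from h import *
s=cv2.imread("pics/scene0.png");t=cv2.imread("pics/top0.png")
a=cv2.resize(t[140:285,100:350],None,fx=3,fy=3,interpolation=2)[:, :750]
b=cv2.resize(s[180:310,190:380],None,fx=3,fy=3,interpolation=2)[:150]
cv2.imwrite("pics/c1.png",cv2.resize(a,(750,435)))
T=shot("top");S=shot("scene")
def blobs(im,lo,hi,box):
    h=cv2.cvtColor(im["color"],cv2.COLOR_RGB2HSV);m=cv2.inRange(h,lo,hi)
    k=np.zeros_like(m);x0,y0,x1,y1=box;k[y0:y1,x0:x1]=1;m*=k
    n,_,st,c=cv2.connectedComponentsWithStats(m)
    return [(st[i,4],c[i].round(1).tolist(),st[i,:4].tolist()) for i in range(1,n) if st[i,4]>4]
for n,im,bx in(("top",T,(100,140,350,290)),("scene",S,(180,180,380,370))):
    print(n,"orange",blobs(im,(4,150,120),(14,255,255),bx));print(" red",blobs(im,(0,150,60),(3,255,255),bx),blobs(im,(172,120,60),(180,255,255),bx));print(" blue",blobs(im,(95,80,40),(125,255,255),bx));print(" wood",blobs(im,(10,60,90),(24,255,255),bx))
print("cap",onz(T,(184,199),.1),"hub",onz(T,(228,222),.07),"knob",onz(T,(236.5,245),.1),"mal",onz(T,(328,228),.056),onz(T,(331,273),.04))
```

```text
top orange [(np.int32(21), [183.6, 196.7], [181, 194, 6, 6])]
 red [(np.int32(5), [116.2, 270.2], [115, 269, 3, 3]), (np.int32(8), [121.2, 270.0], [119, 268, 5, 4]), (np.int32(12), [124.2, 272.9], [121, 270, 6, 7])] []
 blue [(np.int32(70), [301.4, 155.8], [297, 151, 10, 10]), (np.int32(111), [100.9, 269.7], [100, 240, 4, 48])]
 wood [(np.int32(29), [157.3, 163.0], [147, 158, 21, 11]), (np.int32(65), [183.8, 196.8], [180, 193, 9, 9]), (np.int32(53), [209.8, 208.8], [202, 206, 17, 6]), (np.int32(7), [239.0, 221.3], [238, 220, 3, 3]), (np.int32(208), [329.8, 252.7], [325, 234, 11, 38])]
scene orange [(np.int32(32), [221.5, 253.9], [219, 251, 6, 7])]
 red [(np.int32(209), [231.5, 348.6], [224, 341, 16, 16])] []
 blue [(np.int32(139), [186.3, 364.9], [180, 357, 19, 13])]
 wood [(np.int32(158), [342.8, 206.6], [328, 199, 31, 16]), (np.int32(65), [245.6, 254.5], [238, 249, 16, 12]), (np.int32(50), [221.4, 254.5], [217, 250, 9, 10]), (np.int32(8), [180.4, 256.6], [180, 255, 2, 5])]
cap [0.63922857 0.12251218 0.1       ] hub [ 0.56231958 -0.0222421   0.07      ] knob [ 0.48111336 -0.05298666  0.1       ] mal [ 0.53597242 -0.3598779   0.056     ] [ 0.3842825  -0.36622317  0.04      ]
```

View pics/c1.png

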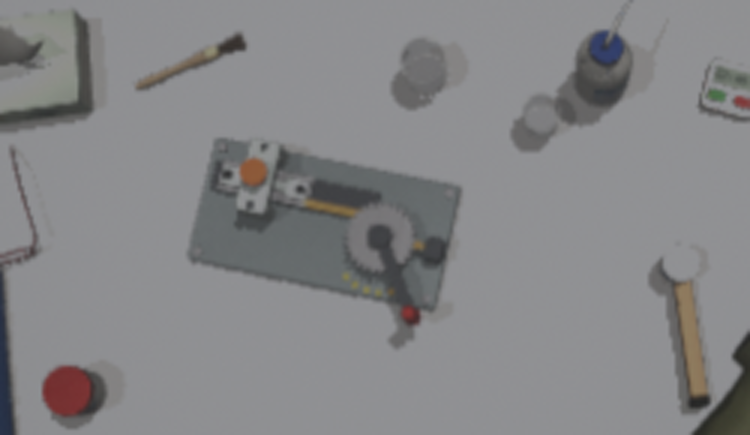

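Crop confirms: the wooden-handled mallet with white face is at (682,262) in the crop → (327,227) in top. The yellow one is outside the crop at the right. The punch cap is at (184.3,197.3). The lever points toward the robot. Next, a close look at both fixture and mallet with the wrist camera.

Run:
```python
from h import *
for p,y in (((.40,-.02,.33),90),((.475,-.363,.25),95),((.57,.12,.2),90)):
    for a in (y,y-180):
        q=bot.ik(p,down(np.radians(a))); print(p,a,None if q is None else np.round(q,2))
bot.move_to((.50,.02,.36),down(np.radians(76)))
im=shot("wrist");save(im,"w1.png")
np.save("w1.npy",im,allow_pickle=True)
bot.move_to((.475,-.363,.24),down(np.radians(95)))
im2=shot("wrist");save(im2,"w2.png");np.save("w2.npy",im2,allow_pickle=True)
cv2.imwrite("pics/w12.png",cv2.resize(np.vstack([im["color"],im2["color"]])[:,:,::-1],None,fx=.71,fy=.71,interpolation=3))
print(bot.get_time(),bot.get_contact_force())
```

```text
(0.4, -0.02, 0.33) 90 [ 0.46 -0.46 -0.16  0.   -1.87 -2.03]
(0.4, -0.02, 0.33) -90 [ 0.46 -0.46 -0.16  0.   -1.87  1.11]
(0.475, -0.363, 0.25) 95 [-0.32  0.04  0.12  0.   -1.65 -1.17]
(0.475, -0.363, 0.25) -85 [-0.32  0.04  0.12  0.   -1.65  1.98]
(0.57, 0.12, 0.2) 90 [ 0.55 -0.01 -0.02  0.   -1.56 -2.12]
(0.57, 0.12, 0.2) -90 [ 0.55 -0.01 -0.02  0.   -1.56  1.02]
4.125 [-0.07020571  0.33816937 -0.49350995]
```

View pics/w12.png

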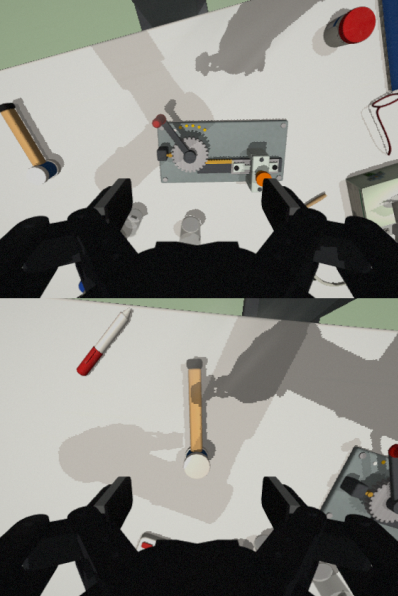

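Upper (fixture look): plate corners near full-res (225,169),(404,170),(406,258),(227,256); cap at about (371,252), knob (225,170), hub (266,221). Lower (mallet look): blue band around a white-faced head at (276,234), handle up to (274,90). The yellow look-alike isn't in view. Measuring both.

Run:
```python
from h import *
a=np.load("w1.npy",allow_pickle=True).item();b=np.load("w2.npy",allow_pickle=True).item()
def mask(im,lo,hi,box):
    h=cv2.cvtColor(im["color"],cv2.COLOR_RGB2HSV);m=cv2.inRange(h,lo,hi)
    k=np.zeros_like(m);x0,y0,x1,y1=box;k[y0:y1,x0:x1]=1;m=m*k
    c=max(cv2.findContours(m,0,1)[0],key=cv2.contourArea);return c
# mallet
c=mask(b,(8,70,60),(25,255,255),(230,60,330,240))
w=np.array([onz(b,p[0].astype(float),.037) for p in c])[:,:2]
r=cv2.minAreaRect(w.astype(np.float32)*1000);print("handle",r)
h=b["color"][228-20:260,250:310];print("headpix",b["color"][234,276],b["color"][250,276],b["color"][262,276])
g=cv2.cvtColor(b["color"],cv2.COLOR_RGB2HSV)
c=mask(b,(0,0,int(b["color"][234,276].max())-14),(180,60,255),(255,205,300,262))
print("face",cv2.contourArea(c),cv2.boundingRect(c));w=np.array([onz(b,p[0].astype(float),.056) for p in c])[:,:2]*1000
print(cv2.minEnclosingCircle(w.astype(np.float32)))
# fixture
print("platepix",a["color"][240,290],g[0,0])
hs=cv2.cvtColor(a["color"],cv2.COLOR_RGB2HSV);print(hs[180,350],hs[250,300],hs[180,390],hs[200,450],hs[165,320])
c=mask(a,(4,150,120),(16,255,255),(340,220,400,280));print("cap",cv2.boundingRect(c));w=np.array([onz(a,p[0].astype(float),.1) for p in c])[:,:2]*1000;print(cv2.minEnclosingCircle(w.astype(np.float32)))
c=mask(a,(0,110,40),(4,255,255),(205,150,245,190));print("knob",cv2.boundingRect(c))
for p in [(225,169),(404,170),(406,258),(227,256)]: print(onz(a,p,.014).round(4))
cv2.imwrite("pics/c2.png",cv2.resize(a["color"][150:280,205:425][:,:,::-1],None,fx=3.6,fy=3.6,interpolation=2))
```

```text
handle ((454.83990478515625, -366.4338073730469), (131.9275665283203, 19.65669822692871), 6.081874370574951)
headpix [208 208 193] [209 204 190] [190 185 176]
face 931.0 (258, 220, 37, 35)
((540.0443725585938, -357.786376953125), 21.418283462524414)
platepix [73 75 78] [ 36   6 197]
[ 70  11 138] [ 68  15 137] [ 78  19 133] [ 30   7 208] [ 34   8 211]
cap (361, 243, 22, 20)
((646.3878784179688, 121.88663482666016), 15.33607292175293)
knob (215, 168, 13, 12)
[ 0.4905 -0.0641  0.014 ]
[0.562  0.2145 0.014 ]
[0.7166 0.1969 0.014 ]
[ 0.6375 -0.1044  0.014 ]
```

View pics/c2.png

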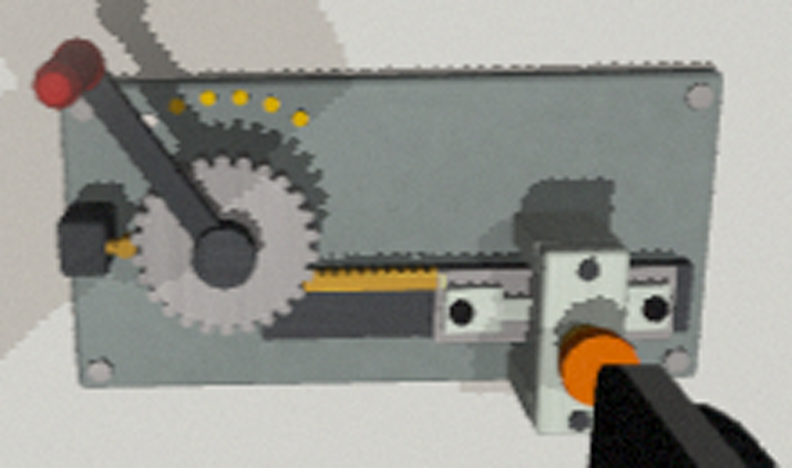

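Crop shows gear hub (222,255), knob tip (56,88), cap (601,369) with lower right part hidden by a finger, and plate top corners (66,82),(718,73),(694,376),(79,384). Fitting the fixture pose to these.

```bash
cat > fix.py <<'E'
from h import *
a=np.load("w1.npy",allow_pickle=True).item()
px=lambda u,v:(205+(u+.5)/3.6-.5,150+(v+.5)/3.6-.5)
W=np.array([onz(a,px(*p),.014)[:2] for p in [(66,82),(718,73),(694,376),(79,384)]])
F=np.array([(-67,-155),(-67,145),(83,145),(83,-155)])/1000
Wc,Fc=W-W.mean(0),F-F.mean(0)
yaw=np.arctan2((Fc[:,0]*Wc[:,1]-Fc[:,1]*Wc[:,0]).sum(),(Fc*Wc).sum())
M=np.array([[np.cos(yaw),-np.sin(yaw)],[np.sin(yaw),np.cos(yaw)]])
t=W.mean(0)-M@F.mean(0)
f2w=lambda x,y:M@np.array([x,y])+t
punch,hub=f2w(.038,.07),f2w(0,-.08)
if __name__=="__main__":
    print("res",(F@M.T+t-W).round(4).tolist(),"yaw",np.degrees(yaw),"punch",punch,"hub",hub)
    print("cap direct",onz(a,px(601,369),.1))
    k=onz(a,px(56,88),.113)[:2];print("knob",k,np.hypot(*(k-hub)),np.degrees(np.arctan2(*(k-hub)[::-1]))-np.degrees(yaw))
    for z in(.05,.06,.07,.08):print(z,onz(a,px(222,255),z))
E
python3 fix.py
```

```text
res [[-0.0023, -0.004], [-0.0004, 0.0045], [0.0019, 0.0013], [0.0009, -0.0019]] yaw -13.24994732367784 punch [0.64651869 0.12211049] hub [ 0.57515035 -0.01518685]
cap direct [0.6462706  0.12231608 0.1       ]
knob [ 0.4842419  -0.05167161] 0.09795653865052752 -144.88272604738293
0.05 [ 0.57961123 -0.0174073   0.05      ]
0.06 [ 0.57643247 -0.01622203  0.06      ]
0.07 [ 0.57325372 -0.01503675  0.07      ]
0.08 [ 0.57007496 -0.01385148  0.08      ]
```

Plate fit, cap ray and knob radius (98 vs 100 mm) agree; the mallet's head and handle sizes match. Taking the mallet.

```bash
cat >> h.py <<'E'
MY=np.radians(6.0); QM=down(MY+np.pi/2); U=np.array([np.cos(MY),np.sin(MY)])
HEAD=np.array([.540,-.3578])
def mtcp(head,zface): # TCP for the mallet's lower face centre at head, zface
    g=np.array(head)-.062*U; return (g[0],g[1],zface+.028-.0187)
E
python3 - <<'E'
from h import *; from fix import punch
bot.move_to(mtcp(HEAD,.12),QM)
bot.move_linear(mtcp(HEAD,0.002),vel=.08)
bot.grab(); print(bot.get_grip_width(),bot.get_gripper_force(),bot.get_ee_pos())
f0=bot.get_contact_force()
bot.move_linear(mtcp(HEAD,.16),vel=.12)
print(f0,bot.get_contact_force(),bot.get_torque(),bot.get_grip_width())
bot.move_to(mtcp(punch,.16),QM)
im=shot("wrist");save(im,"w3.png");s=shot("scene")
big=cv2.resize(s["color"][200:290,180:310],(650,450),interpolation=2)
cv2.imwrite("pics/w3s.png",np.hstack([cv2.resize(im["color"],(400,300)),cv2.resize(big,(400,300))])[:,:,::-1])
print(bot.get_time(),bot.get_ee_pos())
E
```

```text
0.019274691887605472 59.826112389564514 [ 0.47838187 -0.36424636  0.01149378]
[-1.35063032  1.00584457  1.36110621] [ 0.18375736  0.15700743 -2.29253373] [-0.01502381  0.04459688  0.05363155] 0.019208854987103126
10.2417 [0.58504021 0.11460783 0.16933521]
```

View pics/w3s.png

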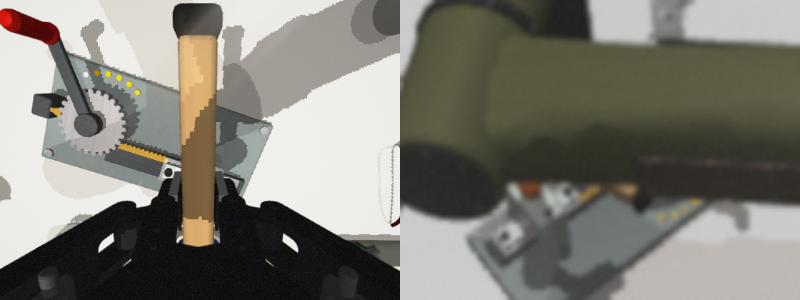

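The mallet is gripped square and level (handle vertical in the wrist view, at column 198), and the arm hides the cap in the scene view. Pressing down in steps with the force watched.

Run:
```python
from h import *; from fix import punch
f0=bot.get_contact_force()
bot.move_linear(mtcp(punch,.106),vel=.08)
for z in (.098,.094,.090,.087,.085,.083,.081,.079,.077):
    bot.move_linear(mtcp(punch,z),vel=.05); f=(bot.get_contact_force()-f0); print(z,f.round(1),bot.get_ee_pos()[2].round(4))
    if f[2]>22: break
bot.sleep(.2);print(bot.get_contact_force()-f0,bot.get_torque())
bot.move_linear(mtcp(punch,.16),vel=.12)
im=shot("wrist");save(im,"w4.png");print(bot.get_time())
```

```text
0.098 [0.2 0.9 3.8] 0.1081
0.094 [1.3 1.6 3.4] 0.1038
0.09 [1.1 1.8 5.5] 0.0995
0.087 [-4.6  1.4 12.6] 0.098
0.085 [-9.7  1.5 17.6] 0.0972
0.083 [-12.4   1.8  20.8] 0.0958
0.081 [-12.7   0.8  21.8] 0.0939
0.079 [-15.5   1.   22.6] 0.0919
[-14.45877937   1.1130944   21.93211335] [0.24973724 4.25094    0.0859643 ]
14.2
```

View pics/w4.png

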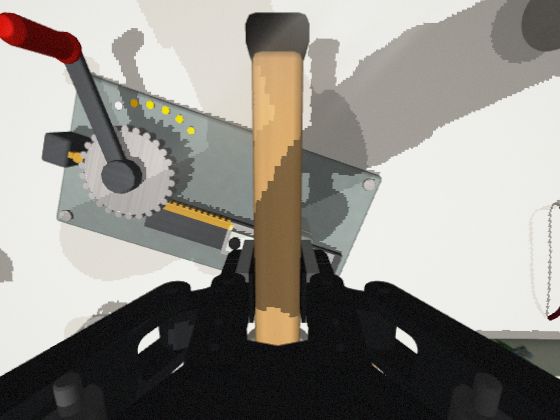

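Force jumped past the ~6 N spring at face height 0.087, meaning the stop was reached, up to 22 N. The punch is now freed. The mallet end at (277,30) looks a bit smaller than before, so the handle pitched tail-down in the grip; I'll estimate the tilt from the handle widths in the two pictures and level it before setting down.

Run:
```python
from h import *
f=210/np.tan(np.radians(68.97/2))
for n in("w3","w4"):
    h=cv2.cvtColor(cv2.imread(f"pics/{n}.png"),cv2.COLOR_BGR2HSV);m=cv2.inRange(h,(8,50,40),(25,255,255))[:,230:330]
    ws=np.array([(m[r]>0).sum() for r in range(60,330)]);rr=np.arange(60,330)
    print(n,ws[[0,10,20,60,120,200,250]])
    # plane-of-symmetry points of the handle edge: depth = f*.020/w
    s=ws>30;z=f*.0197/ws[s];yv=(rr[s]-210)/f*z
    a=z[10:230];b=yv[10:230];p=np.polyfit(b,a,1);print("slope angle",np.arctan(p[0]))
```

```text
w3 [55 55 55 53 50 46 45]
slope angle 0.27620010008032486
w4 [51 51 51 50 48 46 46]
slope angle 0.16752904409117356
```

The method reads 0.276 when level (expected 0.270) and 0.168 now: about 0.11 rad tail-down. Levelling with the tool and setting down at the original spot.

Run:
```python
from h import *
th=.108
Q=(R.from_rotvec(th*np.array([-U[1],U[0],0]))*R.from_quat(QM)); q=Q.as_quat()
def P(z): # hold point above the bench by z+.028
    g=HEAD-.062*U; return np.array([g[0],g[1],z+.028])-Q.apply([0,0,-.0187])
bot.move_to(P(.16),q); f0=bot.get_contact_force()
bot.move_linear(P(.02),vel=.12)
for z in(.01,.006,.004,.002,.001,0,-.001):
    bot.move_linear(P(z),vel=.04);f=bot.get_contact_force()-f0;print(z,f.round(2),bot.get_ee_pos()[2])
    if f[2]>1.5:break
bot.gripper_open();bot.sleep(.3)
bot.move_linear(P(.12),vel=.12)
bot.move_to((.478,-.3646,.24),QM);bot.sleep(.2)
im=shot("wrist");save(im,"w5.png");print(bot.get_time())
```

```text
0.01 [-0.8  -1.04 -0.93] 0.01898068321155333
0.006 [ 0.53 -0.3  -0.65] 0.01504267212967575
0.004 [-0.5   0.29 -0.58] 0.013263629851498586
0.002 [ 0.3  -0.93 -0.5 ] 0.011221286051518679
0.001 [-0.05 -1.02 -0.47] 0.01046007423400257
0 [-3.56  0.92  5.85] 0.010264568011674354
21.8333
```

View pics/w5.png

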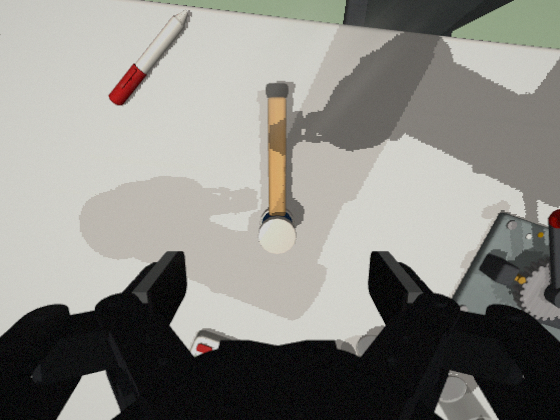

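Mallet stands on its head at (277,236) with handle to (277,88), same picture as before taking it. Now the lever: grip the knob tangentially and swing it along the arc.

```bash
cat > lev.py <<'E'
from h import *; from fix import hub
HUB=(hub+np.array([.5750,-.0157]))/2
PHI0=np.arctan2(-.0517-HUB[1],.4842-HUB[0])
def kp(th,r=.1,z=.094): # TCP and orientation for knob at lever angle th
    f=PHI0-th; return (HUB[0]+r*np.cos(f),HUB[1]+r*np.sin(f),z-.0187),down(f-np.pi/2)
E
python3 - <<'E'
from lev import *
print(HUB,np.degrees(PHI0),kp(0)[0],[np.round(bot.ik(*kp(t)),2)[[0,5]] for t in(0,.4,.74)])
p,q=kp(0,.099)
bot.move_to((p[0],p[1],.2),q)
bot.move_linear(p,vel=.1);f0=bot.get_contact_force()
bot.grab();print(bot.get_grip_width(),bot.get_contact_force()-f0,bot.get_ee_pos(),bot.get_time())
im=shot("wrist");save(im,"w6.png")
E
```

```text
[ 0.57507517 -0.01544343] -158.24942600429858 (np.float64(0.4821945903145427), np.float64(-0.052500100625886184), 0.0753) [array([ 0.31, -1.5 ]), array([ 0.4 , -1.99]), array([ 0.46, -2.39])]
0.016151760794696036 [-0.60502266 -1.77337773  0.27675889] [ 0.4832196  -0.05232603  0.07555326] 25.0667
```

View pics/w6.png

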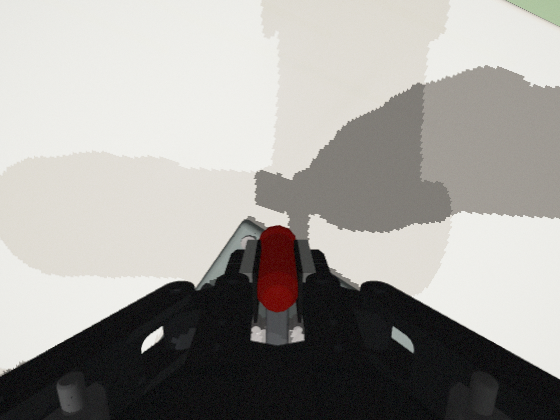

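The knob is held between the pads, centred at (278,270). Swinging in small arc steps.

Run:
```python
from lev import *
f0=bot.get_contact_force()
for th in list(np.arange(.06,.70,.06))+[.70,.735]:
    p,q=kp(th,.099);bot.move_linear(p,q,vel=.06)
    e=bot.get_ee_pos();f=bot.get_contact_force()-f0
    a=PHI0-np.arctan2(e[1]-HUB[1],e[0]-HUB[0])
    fi=PHI0-th; tang=f[:2]@np.array([np.sin(fi),-np.cos(fi)]); rad=f[:2]@np.array([np.cos(fi),np.sin(fi)])
    print(round(th,3),round((a+np.pi)%(2*np.pi)-np.pi,3),"tang",tang.round(1),"rad",rad.round(1),"w",round(bot.get_grip_width(),4))
im=shot("wrist");t=shot("top");save(t,"top7.png")
cv2.imwrite("pics/w7.png",np.hstack([cv2.resize(im["color"],(400,300)),cv2.resize(t["color"][170:260,150:270],(400,300),interpolation=2)])[:,:,::-1])
print(bot.get_time(),bot.get_gripper_force())
```

```text
0.06 0.055 tang -4.2 rad -0.8 w 0.0163
0.12 0.116 tang -3.5 rad -0.4 w 0.0164
0.18 0.177 tang -2.5 rad -0.2 w 0.0162
0.24 0.238 tang -2.7 rad 0.3 w 0.0161
0.3 0.296 tang -4.8 rad -0.5 w 0.0165
0.36 0.357 tang -3.5 rad -1.4 w 0.0164
0.42 0.418 tang -3.5 rad -1.9 w 0.0164
0.48 0.479 tang -3.2 rad -0.2 w 0.0163
0.54 0.536 tang -5.7 rad -2.1 w 0.0167
0.6 0.597 tang -3.7 rad -2.0 w 0.0164
0.66 0.657 tang -4.1 rad -2.4 w 0.0163
0.7 0.699 tang -2.0 rad -1.1 w 0.0159
0.735 0.73 tang -3.6 rad -2.8 w 0.0161
28.4667 59.26157906680601
```

View pics/w7.png

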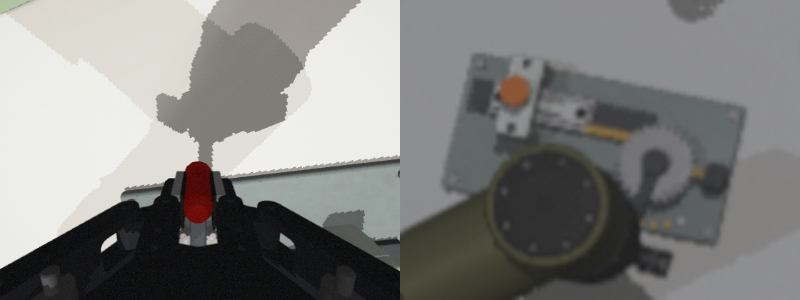

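The knob is still between the pads (wrist view, left half, (198,195)), and the top view on the right shows the cap intact at (515,92). Push jumps came just after 0.24 and 0.48, matching the clicks, and the hand stands at 0.73 rad. Handing in.

```bash
python3 -c "
from lev import *
bot.sleep(.4);print(bot.get_ee_pos(),bot.get_gripper_force(),bot.sign_off())"
```

```text
the job is handed in; nothing more can be done
[0.48216507 0.01846448 0.07537925] 59.25864759046817 None
```

I drove the punch to its stop with the mallet, stood the mallet back on its head at its original spot, and handed in with the gripper still holding the lever at 0.73 rad by the hand's position (third click). The judged result was not shown to me.

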